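# Serve the boiled eggs from the egg cooker

### The job

The eggs are done: press the button on the front of the egg cooker to switch it off, lift off the lid and stand it rim down on the free counter beside the cooker. Stand an egg cup in the middle of its own square place on the wooden tray for each egg there is, and seat each egg upright in a cup, blunt end down as in the cooker, gently - eggs crack if squeezed hard or let fall and must never land on or be laid on the counter or tray - then put the lid back on the cooker. Leave the salt and pepper where they are.

Things in the scene. Friction and masses are not known exactly. Their poses are not given: they have to be found in the camera images.
- cooker: Egg cooker on suction feet, does not move: round white housing 200 mm across; origin on its axis at counter level. At its front (-x) a ledge 34 mm high, 70 mm wide reaches 165 mm from the axis and carries the button. The lid rests on a shoulder 50 mm up, round a metal plate (174 mm across, bevelled edge, top 58 mm up) that keeps it in place. Four egg seats stand on the plate.
- button (a joint): Push button: 0 is up, 0.006 m is fully down; sprung, full travel takes about 5 N. It must go down past 0.004 m and stay there for 0.15 s to switch.
- button_top (a point): Centre of the button's top face (28 mm across), on the front ledge 140 mm from the cooker's axis. Press straight down. The domed lid is beside it: keep the gripper's long side across the ledge, not towards the lid.
- lid: Clear domed lid, loose, 160 g: 192 mm across at its open rim (184 mm inside), 98 mm high, with a knob on top reaching 134 mm. Origin at the centre of the rim plane, z up: 50 mm above the counter and on the cooker's axis when on the cooker, 0 when stood on the counter. The counter to the left (+y) of the cooker is free for it.
- lid_knob (a point): Grip point on the lid's upright round knob, on the axis 116 mm above the rim: 24 mm across, stem from 98 to 128 mm above the rim, then a cap 30 mm across and 6 mm thick.
- tray: Wooden tray on non-slip feet, does not move: 284 mm along its x, 100 mm along its y, floor 6 mm thick; origin under its centre. Battens 8 mm wide and 7 mm high (tops 13 mm up) bound three square places, each 84 mm inside, 92 mm apart along x.
- place0 (a point): Middle of the floor of a square place on the tray (the -x one); the floor is 6 mm above the counter.
- place1 (a point): Middle of the floor of a square place on the tray (the middle one); the floor is 6 mm above the counter.
- place2 (a point): Middle of the floor of a square place on the tray (the +x one); the floor is 6 mm above the counter.
- cup0: White stoneware egg cup, loose, 160 g, 47 mm high: straight round sides 53 mm across over a foot 58 mm across (lowest 10 mm). In its top a conical hollow, 44 mm across at the rim and 24 mm at 20 mm depth. Origin at the centre of the underside, z up; a seated egg's origin is 60 mm above it. Three alike, one is used per egg, a spare may stay.
- cup1: White stoneware egg cup, loose, 160 g, 47 mm high: straight round sides 53 mm across over a foot 58 mm across (lowest 10 mm). In its top a conical hollow, 44 mm across at the rim and 24 mm at 20 mm depth. Origin at the centre of the underside, z up; a seated egg's origin is 60 mm above it. Three alike, one is used per egg, a spare may stay.
- cup2: White stoneware egg cup, loose, 160 g, 47 mm high: straight round sides 53 mm across over a foot 58 mm across (lowest 10 mm). In its top a conical hollow, 44 mm across at the rim and 24 mm at 20 mm depth. Origin at the centre of the underside, z up; a seated egg's origin is 60 mm above it. Three alike, one is used per egg, a spare may stay.
- egg0: Brown egg, loose, 70 g, 67 mm long, 48 mm across; cracks if squeezed with over 35 N or moved faster than 1.2 m/s. Origin on its axis at the widest section, 31 mm above the blunt end; z points to the pointed end, up at the start, when the origin is at point seat0. Two or three of the four eggs are present.
- egg1: Brown egg, loose, 70 g, 67 mm long, 48 mm across; cracks if squeezed with over 35 N or moved faster than 1.2 m/s. Origin on its axis at the widest section, 31 mm above the blunt end; z points to the pointed end, up at the start, when the origin is at point seat1. Two or three of the four eggs are present.
- egg2: Brown egg, loose, 70 g, 67 mm long, 48 mm across; cracks if squeezed with over 35 N or moved faster than 1.2 m/s. Origin on its axis at the widest section, 31 mm above the blunt end; z points to the pointed end, up at the start, when the origin is at point seat2. Two or three of the four eggs are present.
- egg3: Brown egg, loose, 70 g, 67 mm long, 48 mm across; cracks if squeezed with over 35 N or moved faster than 1.2 m/s. Origin on its axis at the widest section, 31 mm above the blunt end; z points to the pointed end, up at the start, when the origin is at point seat3. Two or three of the four eggs are present.
- seat0 (a point): Where the origin of egg0 lies when seated in the cooker: 95 mm above the counter, 55 mm from the cooker's axis, at 45 degrees from its +x. The seat is a conical ring 52 mm across outside, its rim 82 mm above the counter.
- seat1 (a point): Where the origin of egg1 lies when seated in the cooker: 95 mm above the counter, 55 mm from the cooker's axis, at 135 degrees from its +x. The seat is a conical ring 52 mm across outside, its rim 82 mm above the counter.
- seat2 (a point): Where the origin of egg2 lies when seated in the cooker: 95 mm above the counter, 55 mm from the cooker's axis, at 225 degrees from its +x. The seat is a conical ring 52 mm across outside, its rim 82 mm above the counter.
- seat3 (a point): Where the origin of egg3 lies when seated in the cooker: 95 mm above the counter, 55 mm from the cooker's axis, at 315 degrees from its +x. The seat is a conical ring 52 mm across outside, its rim 82 mm above the counter.
- salt: White salt shaker, 42 mm across, 73 mm tall, loose, not to be moved. Origin under its centre.
- pepper: Black pepper shaker of the same shape, not to be moved. Origin under its centre.
There are look-alikes about, which are no part of the job. What is shaped like the cup1 but blue or turquoise is not meant.

How it is judged (in metres and radians):
On the way, in this order (a step that is already met when the one before it is completed fails the run):
1. the cooker is switched off: its button is pressed down with the lid still on (value of joint button above 0.004 m and horizontal distance between lid and cooker below 0.008 m and z of lid in the frame of cooker between 0.046 and 0.0535 m and angle between lid's own z axis and vertical below 0.04 rad), for 0.15 s.
2. the lid stands rim down on the counter, clear of the cooker and let go (height (world z) of lid below 0.008 m and angle between lid's own z axis and vertical below 0.06 rad and horizontal distance between lid and cooker above 0.19 m and contact force between the fingers and lid below 0.05 N and linear speed of lid below 0.02 m/s), for 0.2 s.
3. every egg present is seated upright in a cup that stands in the middle of a place on the tray (((horizontal distance between egg0 and cup0 below 0.005 m and z of egg0 in the frame of cup0 between 0.055 and 0.065 m and angle between egg0's own z axis and vertical below 0.35 rad and angle between cup0's own z axis and vertical below 0.06 rad and height (world z) of cup0 below 0.01 m and (horizontal distance between cup0 and place0 below 0.008 m or horizontal distance between cup0 and place1 below 0.008 m or horizontal distance between cup0 and place2 below 0.008 m)) or (horizontal distance between egg0 and cup1 below 0.005 m and z of egg0 in the frame of cup1 between 0.055 and 0.065 m and angle between egg0's own z axis and vertical below 0.35 rad and angle between cup1's own z axis and vertical below 0.06 rad and height (world z) of cup1 below 0.01 m and (horizontal distance between cup1 and place0 below 0.008 m or horizontal distance between cup1 and place1 below 0.008 m or horizontal distance between cup1 and place2 below 0.008 m)) or (horizontal distance between egg0 and cup2 below 0.005 m and z of egg0 in the frame of cup2 between 0.055 and 0.065 m and angle between egg0's own z axis and vertical below 0.35 rad and angle between cup2's own z axis and vertical below 0.06 rad and height (world z) of cup2 below 0.01 m and (horizontal distance between cup2 and place0 below 0.008 m or horizontal distance between cup2 and place1 below 0.008 m or horizontal distance between cup2 and place2 below 0.008 m))) and contact force between the fingers and egg0 below 0.05 N and linear speed of each of egg0, egg1, egg2, egg3 below 0.02 m/s and ((horizontal distance between egg1 and cup0 below 0.005 m and z of egg1 in the frame of cup0 between 0.055 and 0.065 m and angle between egg1's own z axis and vertical below 0.35 rad and angle between cup0's own z axis and vertical below 0.06 rad and height (world z) of cup0 below 0.01 m and (horizontal distance between cup0 and place0 below 0.008 m or horizontal distance between cup0 and place1 below 0.008 m or horizontal distance between cup0 and place2 below 0.008 m)) or (horizontal distance between egg1 and cup1 below 0.005 m and z of egg1 in the frame of cup1 between 0.055 and 0.065 m and angle between egg1's own z axis and vertical below 0.35 rad and angle between cup1's own z axis and vertical below 0.06 rad and height (world z) of cup1 below 0.01 m and (horizontal distance between cup1 and place0 below 0.008 m or horizontal distance between cup1 and place1 below 0.008 m or horizontal distance between cup1 and place2 below 0.008 m)) or (horizontal distance between egg1 and cup2 below 0.005 m and z of egg1 in the frame of cup2 between 0.055 and 0.065 m and angle between egg1's own z axis and vertical below 0.35 rad and angle between cup2's own z axis and vertical below 0.06 rad and height (world z) of cup2 below 0.01 m and (horizontal distance between cup2 and place0 below 0.008 m or horizontal distance between cup2 and place1 below 0.008 m or horizontal distance between cup2 and place2 below 0.008 m))) and contact force between the fingers and egg1 below 0.05 N and ((horizontal distance between egg2 and cup0 below 0.005 m and z of egg2 in the frame of cup0 between 0.055 and 0.065 m and angle between egg2's own z axis and vertical below 0.35 rad and angle between cup0's own z axis and vertical below 0.06 rad and height (world z) of cup0 below 0.01 m and (horizontal distance between cup0 and place0 below 0.008 m or horizontal distance between cup0 and place1 below 0.008 m or horizontal distance between cup0 and place2 below 0.008 m)) or (horizontal distance between egg2 and cup1 below 0.005 m and z of egg2 in the frame of cup1 between 0.055 and 0.065 m and angle between egg2's own z axis and vertical below 0.35 rad and angle between cup1's own z axis and vertical below 0.06 rad and height (world z) of cup1 below 0.01 m and (horizontal distance between cup1 and place0 below 0.008 m or horizontal distance between cup1 and place1 below 0.008 m or horizontal distance between cup1 and place2 below 0.008 m)) or (horizontal distance between egg2 and cup2 below 0.005 m and z of egg2 in the frame of cup2 between 0.055 and 0.065 m and angle between egg2's own z axis and vertical below 0.35 rad and angle between cup2's own z axis and vertical below 0.06 rad and height (world z) of cup2 below 0.01 m and (horizontal distance between cup2 and place0 below 0.008 m or horizontal distance between cup2 and place1 below 0.008 m or horizontal distance between cup2 and place2 below 0.008 m))) and contact force between the fingers and egg2 below 0.05 N and ((horizontal distance between egg3 and cup0 below 0.005 m and z of egg3 in the frame of cup0 between 0.055 and 0.065 m and angle between egg3's own z axis and vertical below 0.35 rad and angle between cup0's own z axis and vertical below 0.06 rad and height (world z) of cup0 below 0.01 m and (horizontal distance between cup0 and place0 below 0.008 m or horizontal distance between cup0 and place1 below 0.008 m or horizontal distance between cup0 and place2 below 0.008 m)) or (horizontal distance between egg3 and cup1 below 0.005 m and z of egg3 in the frame of cup1 between 0.055 and 0.065 m and angle between egg3's own z axis and vertical below 0.35 rad and angle between cup1's own z axis and vertical below 0.06 rad and height (world z) of cup1 below 0.01 m and (horizontal distance between cup1 and place0 below 0.008 m or horizontal distance between cup1 and place1 below 0.008 m or horizontal distance between cup1 and place2 below 0.008 m)) or (horizontal distance between egg3 and cup2 below 0.005 m and z of egg3 in the frame of cup2 between 0.055 and 0.065 m and angle between egg3's own z axis and vertical below 0.35 rad and angle between cup2's own z axis and vertical below 0.06 rad and height (world z) of cup2 below 0.01 m and (horizontal distance between cup2 and place0 below 0.008 m or horizontal distance between cup2 and place1 below 0.008 m or horizontal distance between cup2 and place2 below 0.008 m))) and contact force between the fingers and egg3 below 0.05 N), for 0.3 s.
At the end, for the whole second after the job is handed in: Each egg upright in a cup (within 5 mm of its axis, 55-65 mm above its origin, tilt < 0.35 rad), each such cup upright within 8 mm of the middle of a place; lid back on the cooker (within 8 mm of the axis, rim 46-53.5 mm up, level to 0.04 rad); eggs and lid let go, at rest (all of step 3 and horizontal distance between lid and cooker below 0.008 m and z of lid in the frame of cooker between 0.046 and 0.0535 m and angle between lid's own z axis and vertical below 0.04 rad and contact force between the fingers and lid below 0.05 N and linear speed of lid below 0.02 m/s); the robot touches nothing.
It fails at once if an egg is squeezed with more than 35 N (contact force between the fingers and egg0 above 35 N or contact force between the fingers and egg1 above 35 N or contact force between the fingers and egg2 above 35 N or contact force between the fingers and egg3 above 35 N).
It fails at once if an egg is let fall more than about 7 cm or flung: it moves faster than 1.2 m/s (linear speed of any of egg0, egg1, egg2, egg3 above 1.2 m/s).
It fails at once if an egg is dropped or laid on the counter or tray (height (world z) of any of egg0, egg1, egg2, egg3 below 0.045 m).
It fails at once if the salt or pepper is moved by more than 3 cm (distance of any of salt, pepper from where it was at the start of the episode above 0.03 m).
Of egg0, egg1, egg2, egg3 only 2 to 3 are there at a start; the rules pass over those that are not, and their reading is None.
At some moment in a run one of cup0, cup1, cup2 may be knocked a few centimetres aside while the robot is not near it.
It also fails if it takes over 210 s, if anything falls off the work surface, if the arm or the gripper's body presses on something with over 40 N, if the wrist force passes 120 N, or if a joint passes its speed limit or range.

### The arm

A 6-joint arm with a two-finger parallel gripper is mounted at the origin on the work surface. World frame = base frame: x ahead of the robot, y to its left, z up, the work surface at z = 0. Lengths are in mm, angles in rad, forces in N, time in s.
With the tool pointing down it reaches from about 300 to 775 mm from the base axis. Payload 14.6 kg.
Tool frame: the origin (TCP) lies between the finger pads; the fingertips stand 25 mm ahead of it and the grasp point (between the pads) lies 6 mm ahead of it; z points along the fingers, y is the line along which they close (so a half turn about z gives the same grasp; the last joint's range is limited). The gripper opens to 94 mm and grips with 3 to 60 N. Pads are 16 mm wide; open, the fingers measure 119 mm over their backs; the gripper's body (75 mm by 177 mm) begins 78 mm behind the grasp point.
Start: joints at [-1.216, 0.3, 1.521, -0, 1.321, -0.067], TCP at [225.164, -501.787, 230.446] pointing down, gripper open.
Joint ranges: [-3.03, 3.03], [-0.79, 2.21], [0.23, 2.52], [-1.04, 4.18], [0, 3.07], [-2.55, 2.55]. Speed limits (rad/s): [2.22, 2.22, 2.57, 3.14, 3.14, 3.14].

### API

Orientations are given as [roll, pitch, yaw] about the fixed x, y, z axes, in that order (R = Rz(yaw) Ry(pitch) Rx(roll)).
In Python, from cell import manip gives the robot as it stands. The module is installed in compiled form; this text tells all that it offers.
- The arm moves only by the tool step_arm, never from a script. Its argument "series" is one flat list of numbers, 5 for each row, row after row: the shift along the world's x, y, z in mm, then the turn about the world's z in rad, then the closure, from 0 (fully open) to 1 (shut). In form: [dx, dy, dz, spin, jaw, dx, dy, dz, spin, jaw, ...]. A call has 1 to 20 rows; each row shifts and turns the commanded pose from where the row before left it; what a row does not reach is not made up. A row lasts 1/8 s, in which the tool goes at most 62.5 mm and 10.7 degrees, less where a joint would pass 70% of its speed; a pose out of reach is approached as far as the arm can. A call is refused whole if a number of a shift passes 62.5 or a number of a turn 0.188, either way. A call with a gripper value outside its range is refused whole. The fingers move at their own pace and stop on an object; "squeeze" is the grip in N (left out, the last holds). Time passes only in rows, so rows that do not move let the fingers close. It gives the time, the measured TCP pose, the force, the opening and the grip force at its end, in the units of the state.
- manip.read_state(): the state, without advancing time (a new reading comes with each control period).
- manip.camera(name): name is "scene" or "top" or "wrist"; returns (picture, depth): 420x560x3 uint8, blue, green, red; 420x560 float32, mm along the optical axis (not along the pixel's ray), 0 where there is no reading.
- manip.camera_info(name): a dict with "fovy" (degrees; the focal length in pixels is half the picture's height over the tangent of half this angle, whatever the lens; pixels are square), "cx", "cy" (the principal point, pixels), "eye" and "orientation" of the camera in the world. Camera axes: x right, y down, z forward; pixel columns grow to the right and rows downward; lengths in mm; the calibration is good to about 2 mm. The wrist camera is an equidistant fisheye: a pixel r from the principal point sees the ray r / f radians off the axis. A picture is of the moment at which its call begins: read the wrist's pose just before it. camera_info takes no time and is no camera call; for the wrist camera it gives the pose at the moment of the call.
- manip.sign_off(): hands the job in; it is judged then, once.
The state is a dict: "clock": time; "joints": joint angles; "qd": joint speeds; "effort": joint torques, N m; "eef_pos": TCP position; "eef_rot": TCP orientation; "wrist_force": force on the tool from outside, world axes, zero at the start; "moment": the same for the moment, N m; "finger_gap": finger opening in mm; "finger_force": force on a finger pad.
Only numpy, scipy, OpenCV 4.12 (cv2) and the standard library are available. Lean on these libraries where they do the work, as an engineer would, in place of code of your own. Each camera call takes 0.05 s, during which the arm holds its last target. There are 200 camera calls.

## Working session

There is one attempt and no reset: what is moved stays moved. The work goes in short steps, Python scripts to look and compute and a tool call to move; the robot and the scene stay as the last step left them, time stands still between calls to the robot, and variables do not carry over. Pictures are saved under pics/ and viewed, at most 14 in all, crops included, and the job is handed in when it is done.

Besides the shell and the picture viewer there is one more tool, called after "Call:" as name(argument=value, ...), one argument or row to a line, values as JSON. step_arm: Moves the arm, as the interface text tells. Its arguments: {"type":"object","properties":{"series":{"type":"array"},"squeeze":{"type":"number"}},"required":["series"]}

```bash
mkdir -p pics
cat > h.py <<'E'
import numpy as np, cv2
from scipy.spatial.transform import Rotation as R
from cell import manip
def rot(o):
    o=np.array(o,float)
    return o if o.shape==(3,3) else R.from_euler('xyz',o).as_matrix()
def cam(n):
    i=manip.camera_info(n); p,d=manip.camera(n); return i,p,d
def cloud(i,d):
    h,w=d.shape; f=h/2/np.tan(np.radians(i['fovy'])/2)
    v,u=np.mgrid[:h,:w]; x=(u-i['cx'])/f; y=(v-i['cy'])/f
    P=np.stack([x*d,y*d,d],-1)
    W=P@rot(i['orientation']).T+np.array(i['eye']); W[d<=0]=np.nan
    return W
E
python3 - <<'E'
from h import *
for n in('top','scene'):
    i,p,d=cam(n); print(n,i); cv2.imwrite(f'pics/{n}0.png',p); np.savez(f'{n}0.npz',p=p,W=cloud(i,d))
print(manip.camera_info('wrist')); print(manip.read_state())
E
```

```text
top {'fovy': 45.359868060759645, 'cx': 272.31502347485514, 'cy': 211.1640744922362, 'eye': array([ 289.25077178,  -14.12336128, 1430.68459453]), 'orientation': array([-2.93602292, -0.00442819, -1.51720975])}
scene {'fovy': 43.21319286592455, 'cx': 284.3532704269114, 'cy': 210.50508104491297, 'eye': array([1235.22771002,  136.11001766, 1233.71430576]), 'orientation': array([-2.58105793, -0.01568489,  1.81692967])}
{'fovy': 65.70646984690485, 'cx': 278.0403430270041, 'cy': 208.79124107574415, 'eye': array([ 290.03400361, -472.35086801,  382.97121213]), 'orientation': array([ 2.89935569e+00,  1.47293396e-03, -1.14890251e+00])}
{'clock': 0.1, 'joints': array([-1.21560155e+00,  3.00413138e-01,  1.52150756e+00, -1.90353213e-05,
        1.32071891e+00, -6.65821192e-02]), 'qd': array([-0.00049435, -0.00075031, -0.00211133, -0.00210906, -0.0010798 ,
        0.00158306]), 'effort': array([ 1.46300295e-04, -5.32647407e+01, -3.53288949e+01,  7.08285207e-02,
        2.34139472e-02, -9.25436461e-05]), 'eef_pos': array([ 225.0889972 , -501.60076199,  229.94921785]), 'eef_rot': array([-3.14054679e+00, -5.12593699e-05,  4.21781586e-01]), 'wrist_force': array([-0.89444853, -0.14844363, -0.08083187]), 'moment': array([-0.05122957,  0.02807016, -0.0126981 ]), 'finger_force': 0.0, 'finger_gap': 94.18997140534094}
```

View pics/top0.png

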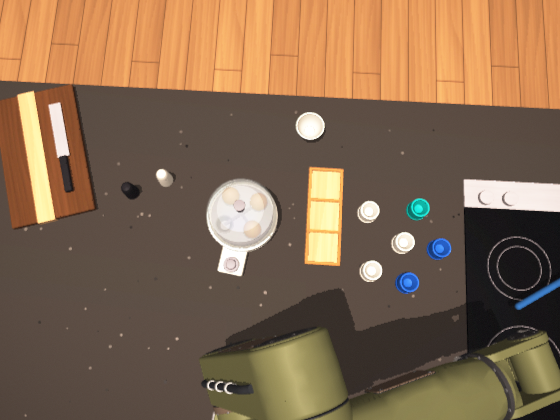

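View pics/scene0.png

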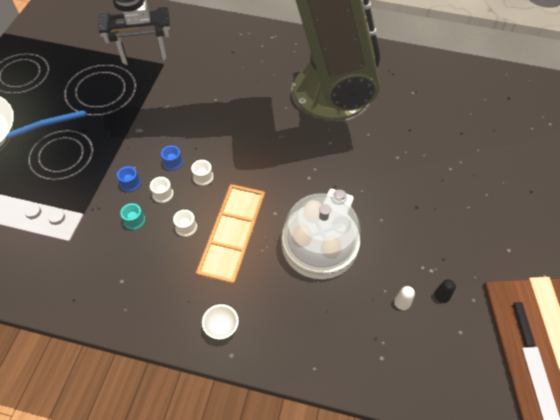

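The top view shows the cooker at (242,215) with its button at (232,264), and three eggs at about (231,197), (258,200) and (252,228). The tray is at (324,216) and the white cups at (369,211), (403,243) and (371,270). The scene view agrees, and the lid has free space at +y. Next I'll measure.

```bash
cat > m.py <<'E'
from h import *
def circ(P):
    A=np.c_[2*P,np.ones(len(P))]; s=np.linalg.lstsq(A,(P**2).sum(1),rcond=None)[0]
    return s[:2],np.sqrt(s[2]+s[:2]@s[:2])
def scan(W,p):
    hsv=cv2.cvtColor(p,cv2.COLOR_BGR2HSV)
    return hsv[...,1],hsv[...,0]
def cups(W,p):
    S,H=scan(W,p); out=[]
    m=((S<90)&(W[...,2]>30)&(W[...,2]<60)&(p[...,1]>90)).astype(np.uint8)
    n,l,st,c=cv2.connectedComponentsWithStats(m)
    for k in range(1,n):
        q=W[l==k]; 
        if len(q)<40: continue
        e=cv2.minEnclosingCircle(q[:,:2].astype(np.float32)); out.append((c[k].round(),len(q),np.round(e[0],1),round(e[1],1),np.round(np.nanmedian(q,0),1)))
    return out
def tray(W,p):
    S,H=scan(W,p)
    m=((W[...,2]>2)&(W[...,2]<25)&(S>100)&(p[...,2]>150)&(W[...,0]<750)&(W[...,0]>250)&(abs(W[...,1])<400))
    m=cv2.morphologyEx(m.astype(np.uint8),cv2.MORPH_OPEN,np.ones((3,3)))
    n,l,st,c=cv2.connectedComponentsWithStats(m); k=1+np.argmax(st[1:,4]); q=W[l==k]
    return cv2.minAreaRect(q[:,:2].astype(np.float32)),np.nanmedian(q[:,2])
E
python3 - <<'E'
from m import *
for n in('top','scene'):
    z=np.load(f'{n}0.npz');W,p=z['W'],z['p']
    print(n,'floor z',np.nanmedian(W[300:330,100:150,2]) if n=='top' else np.nanmedian(W[150:200,400:450,2]))
    for c in cups(W,p): print(c)
    print(tray(W,p))
W=np.load('top0.npz')['W']
for u,v in[(242,215),(239,206),(231,197),(258,200),(252,228),(225,225),(232,264),(165,177),(130,189)]: print((u,v),W[v,u].round(1))
E
```

```text
top floor z -1.60008402064841
(array([311., 123.]), 213, array([ 839.3, -101.5]), 42.1, array([ 854.8, -105.7,   41. ]))
(array([165., 179.]), 62, array([660.9, 311.2]), 17.8, array([651.9, 302.8,  45.2]))
(array([369., 211.]), 211, array([ 595.8, -278.2]), 27.0, array([ 595.7, -280.3,   42.4]))
(array([238., 254.]), 757, array([500. ,  61.3]), 120.5, array([447.2,  92.3,  42.5]))
(array([404., 242.]), 231, array([ 511.5, -377.3]), 27.5, array([ 513. , -379.2,   41.8]))
(array([372., 270.]), 225, array([ 427.2, -288. ]), 26.4, array([ 427.1, -289.8,   41.7]))
(((581.1109008789062, -154.3416748046875), (100.7730941772461, 285.0351867675781), 89.53522491455078), np.float64(11.007527404554367))
scene floor z -0.7551900351884342
(array([547.,   2.]), 144, array([-599.6,  661.7]), 48.8, array([-583.5,  667. ,   40. ]))
(array([  6., 115.]), 208, array([ 415.9, -906.3]), 87.6, array([ 372.8, -905.7,   45.7]))
(array([201., 169.]), 232, array([ 427.7, -284.3]), 30.0, array([ 426.5, -287.4,   41.2]))
(array([160., 186.]), 241, array([ 513.7, -375.1]), 27.8, array([ 510.5, -376.3,   41.5]))
(
[... 151 characters left out ...]
594.2, -277.7,   41.7]))
(array([317., 262.]), 568, array([565.1,  82.4]), 100.1, array([643.8,  90. ,  47.5]))
(array([404., 299.]), 101, array([667.7, 314.6]), 18.5, array([679.4, 310.1,  46.5]))
(array([219., 318.]), 339, array([840. , -99.6]), 42.3, array([ 826.3, -108.5,   41.6]))
(((581.986083984375, -153.15322875976562), (104.79844665527344, 288.0157775878906), 89.41773986816406), np.float64(11.22657594046359))
(242, 215) [542.1  72.8 148.1]
(239, 206) [557.8  79.4 184.2]
(231, 197) [588.7 104.7 147.7]
(258, 200) [584.6  33.6 147.4]
(252, 228) [510.1  44.9 143.3]
(225, 225) [514.3 115.6 142.6]
(232, 264) [422.3  97.1  57.8]
(165, 177) [655.8 302.   64. ]
(130, 189) [613.9 394.1  71.7]
```

Run:
```python
from m import *
for n in('top','scene'):
    z=np.load(f'{n}0.npz');W,p=z['W'],z['p']
    near=np.hypot(W[...,0]-560,W[...,1]-78)<40
    q=W[near&(W[...,2]>174)]; print(n,'knob',len(q),q.mean(0).round(1),np.ptp(q,0).round(1))
    # lid by height band -> circle on outer edge (z 50..62 shoulder/rim)
    for lo,hi in((75,100),(100,120)):
        q=W[(np.hypot(W[...,0]-560,W[...,1]-78)<120)&(W[...,2]>lo)&(W[...,2]<hi)][:,:2]
        print(lo,circ(q))
    q=W[(W[...,0]<440)&(W[...,0]>380)&(abs(W[...,1]-95)<60)&(W[...,2]>20)]
    print('ledge',np.percentile(q,[0,2,50,98,100],axis=0).round(1))
    b=q[q[:,2]>39.5]; print('button',len(b),b.mean(0).round(1),np.median(b,0).round(1))
W=np.load('top0.npz')['W']
print(W[255:278:2,222:242:2,2].round(0)); print(np.load('top0.npz')['p'][255:278:2,222:242:2].mean(-1).round())
```

```text
top knob 104 [560.3  79.6 182.5] [27.6 26.6 10.6]
75 (array([560.59007172,  79.78070369]), np.float64(94.15461585728156))
100 (array([560.4019717 ,  79.49475352]), np.float64(88.88536966052145))
ledge [[393.4  64.2  20.2]
 [395.9  68.1  23.1]
 [417.5  98.   37.5]
 [439.3 134.6  57.8]
 [440.  138.6  60.1]]
button 188 [420.8 101.   48.8] [420.5 101.   48. ]
scene knob 111 [563.7  81.9 182.8] [30.7 27.7 14.5]
75 (array([562.23713885,  81.95174017]), np.float64(94.24347684316048))
100 (array([562.9579103 ,  81.86236859]), np.float64(89.0371239529329))
ledge [[396.7  71.4  21. ]
 [398.7  74.1  26.3]
 [419.7 111.2  43.6]
 [435.3 139.1  59. ]
 [438.2 140.8  60.2]]
button 105 [422.2 106.4  51.1] [422.5 107.4  52.5]
[[28. 31. 33. 34. 35. 33. 33. 27. 34. 31.]
 [31. 34. 28. 31. 47. 49. 35. 35. 37. 35.]
 [34. 36. 41. 45. 42. 44. 49. 47. 34. 27.]
 [29. 41. 44. 57. 56. 54. 52. 46. 31. 31.]
 [36. 41. 55. 51. 58. 53. 56. 45. 41. 29.]
 [35. 46. 55. 55. 51. 52. 60. 46. 47. 30.]
 [30. 44. 43. 56. 53. 54. 56. 47. 48. 32.]
 [29. 29. 44. 46. 49. 46. 48. 45. 29. 30.]
 [29. 31. 37. 45. 49. 45. 45. 34. 31. 34.]
 [-4. 19. 28. 29. 35. 33. 36. 32. 35. 31.]
 [ 0. -3.  1.  2. -5. -6. 24. 27. 30. 38.]
 [ 4. -7. -3. -1. -3. -2.  0. -1.  6.  3.]]
[[255. 255. 255. 255. 255. 255. 255. 255. 255. 255.]
 [255. 255. 254. 238. 206. 207. 212. 254. 255. 255.]
 [255. 254. 219. 209. 188. 192. 201. 195. 254. 255.]
 [255. 230. 216. 214. 216. 215. 166. 222. 201. 255.]
 [255. 224. 199. 221. 224. 222. 213. 224. 197. 255.]
 [255. 225. 200. 227. 228. 227. 214. 209. 194. 255.]
 [255. 217. 185. 221. 230. 225. 153. 226. 215. 255.]
 [255. 245. 228. 203. 172. 192. 228. 194. 255. 255.]
 [252. 254. 247. 234. 213. 215. 203. 252. 255. 255.]
 [ 91. 106. 139. 229. 248. 252. 255. 255. 255. 255.]
 [ 82.  81.  82.  83.  81.  92. 116. 179. 241. 239.]
 [ 83.  83.  82.  82.  82.  84.  83.  83.  83.  83.]]
```

Call:
step_arm(
  series=[16.5,50,0,-0.0475,1,16.5,50,0,-0.0475,1,16.5,50,0,-0.0475,1,16.5,50,0,-0.0475,1,16.5,50,0,-0.0475,1,16.5,50,0,-0.0475,1,16.5,50,0,-0.0475,1,16.5,50,0,-0.0475,1,16.5,50,0,-0.0475,1,16.5,50,0,-0.0475,1,16.5,50,0,-0.0475,1,16.5,53,0,-0.0475,1,0,0,-40,0,1,0,0,0,0,1,0,0,0,0,1],
)

```text
clock: 1.98
eef_pos: [423.5, 100.8, 191.6]
eef_rot: [-3.141, -0.001, -0.149]
wrist_force: [0.5, 0.4, -0.3]
finger_gap: 0.5
finger_force: 0.0
```

```bash
cat >> h.py <<'E'
def wrist():
    i,p,d=cam('wrist'); h,w=d.shape; f=h/2/np.tan(np.radians(i['fovy'])/2)
    v,u=np.mgrid[:h,:w]; x=(u-i['cx'])/f; y=(v-i['cy'])/f; r=np.hypot(x,y)+1e-9; t=np.tan(r)/r
    W=np.stack([x*t*d,y*t*d,d],-1)@rot(i['orientation']).T+np.array(i['eye']); W[d<=0]=np.nan
    return i,p,W
E
python3 - <<'E'
from h import *
i,p,W=wrist(); cv2.imwrite('pics/w1.png',p)
m=(np.hypot(W[...,0]-423,W[...,1]-102)<30)&(W[...,2]>48)&(W[...,2]<75)
q=W[m]; print(len(q), q.mean(0), cv2.minEnclosingCircle(q[:,:2].astype(np.float32)), np.median(q[:,2]))
E
```

```text
691 [426.25629776 103.67150557  54.23529217] ((425.3335876464844, 103.83418273925781), 13.959647178649902) 54.42477614815391
```

View pics/w1.png

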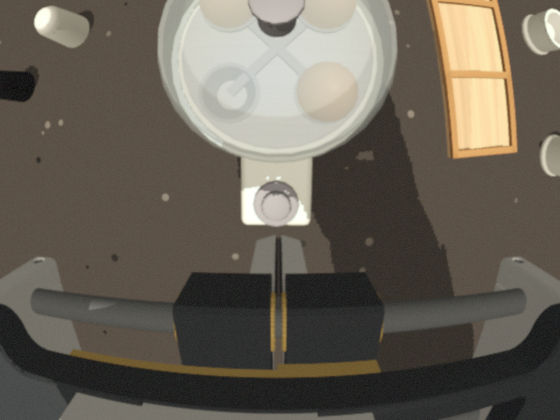

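The wrist view shows the button at (276,203) and the empty seat at (230,93), which is seat1. Its three neighbours hold eggs. Now I'll press the button.

Call:
step_arm(
  series=[1.5,2,-53,0,1,0,0,-53,0,1,0,0,0,0,1,0,0,-3,0,1,0,0,-3,0,1,0,0,-3,0,1,0,0,-1,0,1,0,0,0,0,1,0,0,0,0,1,0,0,0,0,1],
)

```text
clock: 3.28
eef_pos: [425.5, 103.3, 75.2]
eef_rot: [-3.141, -0.002, -0.148]
wrist_force: [3.6, -1.0, 7.3]
finger_gap: 0.4
finger_force: 3.3
```

Call:
step_arm(
  series=[0,0,-1,0,1,0,0,0,0,1,0,0,0,0,1,0,0,0,0,1],
)

```text
clock: 3.78
eef_pos: [425.7, 103.3, 74.9]
eef_rot: [-3.141, -0.003, -0.148]
wrist_force: [-0.8, -1.8, 20.6]
finger_gap: 0.5
finger_force: 9.8
```

Call:
step_arm(
  series=[0,0,20,0,1,0,0,50,0,0.6,0,0,55,0,0.4,0,0,50,0,0.4,45,-7,0,0,0.4,45,-7,0,0,0.4,0,0,0,0,0.4,0,0,0,0,0.4],
)

```text
clock: 4.78
eef_pos: [513.9, 89.3, 248.0]
eef_rot: [3.141, 0.002, -0.148]
wrist_force: [0.8, 0.7, -0.3]
finger_gap: 56.5
finger_force: 0.0
```

Run:
```python
from h import *
i,p,W=wrist(); cv2.imwrite('pics/w2.png',p)
m=(np.hypot(W[...,0]-561,W[...,1]-81)<30)&(W[...,2]>176)&(W[...,2]<195)
q=W[m]; print(len(q), q.mean(0), cv2.minEnclosingCircle(q[:,:2].astype(np.float32)), np.median(q[:,2])); s=manip.read_state(); print(s['eef_pos'],s['finger_gap'])
```

```text
1441 [563.63716926  82.02384252 182.60662103] ((563.3607788085938, 81.82943725585938), 14.866092681884766) 182.64309074913768
[513.84692037  89.38037738 248.34633377] 56.11577919502606
```

Call:
step_arm(
  series=[49,-8,0,0,0.4,0,0,0,0,0.4,0,0,-36,0,0.4,0,0,-36,0,0.4,0,0,0,0,0.4,0,0,0,0,1,0,0,0,0,1,0,0,0,0,1,0,0,0,0,1,0,0,0,0,1],
  squeeze=30,
)

```text
clock: 6.08
eef_pos: [563.6, 81.2, 176.8]
eef_rot: [-3.142, 0.0, -0.148]
wrist_force: [-2.9, -0.3, 5.8]
finger_gap: 28.6
finger_force: 30.0
```

Call:
step_arm(
  series=[0,0,0,0,0.5,0,0,0,0,0.5,0,0,-3,0,0.5,0,0,0,0,0.5,0,0,0,0,0.5],
)

```text
clock: 6.7
eef_pos: [563.7, 81.2, 173.4]
eef_rot: [3.142, -0.0, -0.148]
wrist_force: [0.8, -0.4, 1.4]
finger_gap: 47.4
finger_force: 0.3
```

Run:
```python
from h import *
i,p,W=wrist(); cv2.imwrite('pics/w3.png',p[100:420,80:480])
```

```text
(no output)
```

View pics/w3.png

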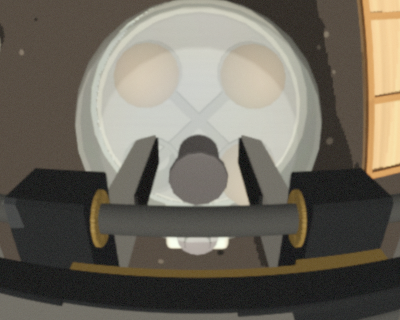

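The crop shows the knob cap at (197,177), centred between the open pads at (145,185) and (253,185). The pads are now lower, so I'll close again.

Call:
step_arm(
  series=[0,0,0,0,1,0,0,0,0,1,0,0,0,0,1,0,0,0,0,1,0,0,0,0,1],
)

```text
clock: 7.38
eef_pos: [563.6, 81.2, 173.3]
eef_rot: [3.142, 0.0, -0.148]
wrist_force: [-0.3, -0.1, -1.1]
finger_gap: 28.9
finger_force: 30.0
```

Call:
step_arm(
  series=[0,0,5,0,1,0,0,10,0,1,0,0,20,0,1,0,0,25,0,1,0,0,25,0,1,0,0,20,0,1,0,0,5,0,1,0,0,0,0,1,0,0,0,0,1],
)

```text
clock: 8.5
eef_pos: [563.4, 81.2, 282.6]
eef_rot: [3.141, 0.001, -0.148]
wrist_force: [0.6, -0.1, -1.7]
finger_gap: 28.9
finger_force: 30.0
```

Run:
```python
from h import *
i,p,W=wrist(); cv2.imwrite('pics/w4.png',p)
i,p,d=cam('scene'); cv2.imwrite('pics/s4.png',cv2.resize(p[100:300,180:430],None,fx=2.5,fy=2.5))
```

```text
(no output)
```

View pics/s4.png

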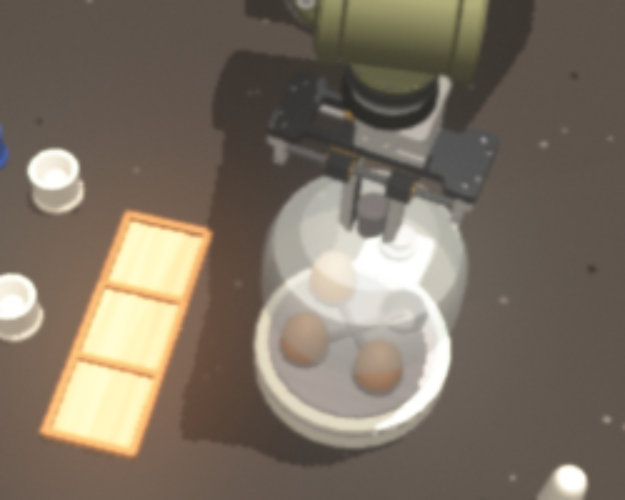

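The crop shows the lid held level above the cooker, with brown eggs at seats 0, 3 and 2 and seat 1 empty. I'll carry the lid to +y.

Call:
step_arm(
  series=[-6,22,0,0,1,-12,42,0,0,1,-14,50,0,0,1,-14,50,0,0,1,-11,40,0,0,1,-6,15,0,0,1,0,0,-30,0,1,0,0,-40,0,1,0,0,-40,0,1,0,0,-30,0,1,0,0,-12,0,1,0,0,-4,0,1,0,0,-2,0,1,0,0,-1,0,1,0,0,0,0,1,0,0,0,0,1],
)

```text
clock: 10.6
eef_pos: [500.7, 300.3, 124.7]
eef_rot: [-3.141, -0.0, -0.148]
wrist_force: [-0.0, -0.6, -1.6]
finger_gap: 28.9
finger_force: 30.0
```

Call:
step_arm(
  series=[0,0,-1,0,1,0,0,-1,0,1,0,0,0,0,1,0,0,0,0,1],
)

```text
clock: 11.1
eef_pos: [500.7, 300.3, 123.3]
eef_rot: [-3.141, -0.001, -0.148]
wrist_force: [-3.3, -2.6, 8.0]
finger_gap: 29.0
finger_force: 31.8
```

Call:
step_arm(
  series=[0,0,0,0,0.4,0,0,0,0,0.4,0,0,0,0,0.4,0,0,27,0,0.4,0,0,40,0,0.3,0,0,40,0,0.3,-6,-50,0,0.015,0.3,-7,-54,0,0.015,0.3,-7,-54,0,0.015,0.3,-7,-54,0,0.015,0.3,-7,-54,0,0.015,0.3,-7,-54,0,0.015,0.3,-7,-54,0,0.015,0.3,-7,-54,0,0.015,0.3,-7,-54,0,0.015,0.3,-7,-54,0,0.005,0.3],
)

```text
clock: 13.1
eef_pos: [431.1, -237.6, 229.5]
eef_rot: [3.141, -0.0, -0.008]
wrist_force: [1.2, 0.4, -0.2]
finger_gap: 65.9
finger_force: 0.0
```

Call:
step_arm(
  series=[-4,-51,-15,0,0.25,0,0,-15,0,0.25,0,0,0,0,0.25,0,0,0,0,0.25],
)

```text
clock: 13.6
eef_pos: [428.1, -285.9, 200.1]
eef_rot: [3.141, -0.001, -0.007]
wrist_force: [0.7, -0.5, -0.2]
finger_gap: 70.6
finger_force: 0.0
```

Run:
```python
from m import *
i,p,W=wrist(); cv2.imwrite('pics/w5.png',p)
print(cups(W,p)); print(tray(W,p))
i,p,d=cam('scene'); W=cloud(i,d); print('scene',[ (c[2],c[3]) for c in cups(W,p) if c[2][1]<-200 and c[2][0]<700])
q=W[(np.hypot(W[...,0]-500,W[...,1]-300)<25)&(W[...,2]>124)]; print('lid knob',len(q),q.mean(0),q.max(0))
cv2.imwrite('pics/s5.png',p)
```

```text
[(array([268.,  30.]), 1753, array([ 597.9, -277. ]), 26.7, array([ 600.2, -276.6,   43.1])), (array([ 21., 109.]), 6080, array([528.9,  69.1]), 131.6, array([548.6,  14.8,  49.7])), (array([371., 117.]), 1713, array([ 513.4, -375.6]), 27.0, array([ 513.9, -377.9,   43. ])), (array([279., 201.]), 1674, array([ 430. , -286.9]), 26.6, array([ 427.8, -285.8,   43.2]))]
(((552.8422241210938, -151.59521484375), (101.23871612548828, 224.465087890625), 89.42748260498047), np.float64(11.857174422422474))
scene [(array([ 415.4, -909. ]), 86.2), (array([ 427.3, -285.3]), 29.9), (array([ 515. , -375.3]), 28.8), (array([ 598. , -275.6]), 28.3)]
lid knob 110 [500.96421589 300.90156884 132.62979559] [515.820348   315.91159087 139.50351829]
```

Call:
step_arm(
  series=[1,-0.5,-60,0,0.25,0,0,-60,0,0.25,0,0,-35,0,0.25,0,0,-6,0,0.25,0,0,0,0,0.25,0,0,0,0,1,0,0,0,0,1,0,0,0,0,1,0,0,0,0,1],
  squeeze=20,
)

```text
clock: 14.82
eef_pos: [429.1, -287.6, 39.5]
eef_rot: [3.141, -0.001, -0.008]
wrist_force: [-1.0, 1.3, 8.1]
finger_gap: 52.4
finger_force: 20.0
```

Call:
step_arm(
  series=[0,0,20,0,1,0,0,30,0,1,15,35,0,0,1,22,50,0,0,1,18,40,0,0,1,6,10,0,0,1,0,0,0,0,1,0,0,-20,0,1,0,0,-15,0,1,0,0,-6,0,1,0,0,-2,0,1,0,0,0,0,1,0,0,0,0,1],
)

```text
clock: 16.45
eef_pos: [489.9, -152.4, 45.8]
eef_rot: [3.141, -0.001, -0.008]
wrist_force: [-0.9, 0.1, -0.3]
finger_gap: 52.6
finger_force: 20.0
```

Call:
step_arm(
  series=[0,0,-0.5,0,1,0,0,0,0,0.25,0,0,0,0,0.25,0,0,0,0,0.25,0,0,50,0,0.25,0,0,55,0,0.25,0,-50,0,0,0.25,4,-55,0,0,0.25,5,-55,0,0,0.25,5,-50,0,0,0.25,5,-12,0,0,0.25,0,0,0,0,0.25,0,0,0,0,0.25],
)

```text
clock: 18.08
eef_pos: [508.8, -373.0, 150.0]
eef_rot: [-3.141, 0.0, -0.007]
wrist_force: [0.2, -0.5, 0.5]
finger_gap: 70.2
finger_force: 0.0
```

```bash
cat > look.py <<'E'
from m import *
print(manip.read_state()['eef_pos'])
i,p,W=wrist(); [print('w',c[2],c[3],c[1],c[4]) for c in cups(W,p)]
i,p,d=cam('scene'); W=cloud(i,d); print('scene',[ (c[2],c[3]) for c in cups(W,p) if -420<c[2][1]<-120 and c[2][0]<750])
E
python3 look.py
```

```text
[ 508.8480065  -372.98450749  149.97899586]
w [ 598.2 -277.2] 26.8 2406 [ 598.3 -275.1   42.8]
w [ 514.1 -375.8] 26.4 2358 [ 512.1 -375.3   43.3]
w [ 490.3 -152.4] 27.2 2103 [ 490.5 -150.2   44.2]
scene [(array([ 512.3, -375.5]), 29.9), (array([ 491. , -151.9]), 28.1), (array([ 597.4, -277.1]), 27.7)]
```

Call:
step_arm(
  series=[4.5,-2.5,-30,0,0.25,0,0,-50,0,0.25,0,0,-24,0,0.25,0,0,-6,0,0.25,0,0,0,0,0.25,0,0,0,0,1,0,0,0,0,1,0,0,0,0,1,0,0,0,0,1],
)

```text
clock: 19.3
eef_pos: [513.5, -377.0, 40.9]
eef_rot: [3.141, -0.001, -0.008]
wrist_force: [-1.6, 1.1, 6.2]
finger_gap: 52.4
finger_force: 20.0
```

Call:
step_arm(
  series=[0,0,25,0,1,0,0,45,0,1,5,30,0,0,1,15,50,0,0,1,17,54,0,0,1,16,50,0,0,1,11,32,0,0,1,4.5,8,0,0,1,0,0,0,0,1,0,0,-30,0,1,0,0,-25,0,1,0,0,-6,0,1,0,0,-2.5,0,1,0,0,0,0,1,0,0,0,0,1],
)

```text
clock: 21.18
eef_pos: [582.0, -153.0, 47.2]
eef_rot: [3.141, -0.001, -0.008]
wrist_force: [0.8, -0.2, -1.4]
finger_gap: 52.3
finger_force: 20.0
```

Lower, release, go to cup A.

Call:
step_arm(
  series=[0,0,-0.7,0,1,0,0,0,0,1,0,0,0,0,0.25,0,0,0,0,0.25,0,0,0,0,0.25,0,0,50,0,0.25,0,0,53,0,0.25,3,-50,0,0,0.25,5,-50,0,0,0.25,5,-23,0,0,0.25,0,0,0,0,0.25,0,0,0,0,0.25],
)

```text
clock: 22.68
eef_pos: [594.6, -274.9, 148.5]
eef_rot: [-3.141, 0.0, -0.008]
wrist_force: [0.6, -0.3, -0.8]
finger_gap: 70.1
finger_force: 0.0
```

```bash
python3 look.py
```

```text
[ 594.59137922 -274.9423872   148.54493814]
w [804.1 -91.9] 12.7 66 [802.3 -93.4  42.7]
w [589.1  29.2] 62.3 3194 [583.9   1.6  49.3]
w [ 598.8 -276.6] 26.4 2382 [ 596.6 -276.4   43.2]
w [ 582.4 -152.1] 27.0 2867 [ 581.9 -151.2   44.4]
w [ 516.2 -150.7] 4.4 43 [ 516.5 -152.2   36.1]
scene [(array([ 491.2, -150.4]), 29.0), (array([ 599.8, -276.9]), 29.4), (array([ 581.4, -152.2]), 28.5)]
```

Call:
step_arm(
  series=[4,-1.5,-30,0,0.25,0,0,-50,0,0.25,0,0,-24,0,0.25,0,0,-4,0,0.25,0,0,0,0,0.25,0,0,0,0,1,0,0,0,0,1,0,0,0,0,1,0,0,0,0,1],
)

```text
clock: 23.9
eef_pos: [599.0, -277.5, 41.7]
eef_rot: [3.141, -0.001, -0.008]
wrist_force: [-2.5, 1.2, 6.8]
finger_gap: 52.6
finger_force: 20.0
```

Call:
step_arm(
  series=[0,0,25,0,1,0,0,45,0,1,15,20,0,0,1,28,46,0,0,1,24,42,0,0,1,8,15.5,0,0,1,0,0,0,0,1,0,0,-30,0,1,0,0,-25,0,1,0,0,-7,0,1,0,0,-2.5,0,1,0,0,0,0,1,0,0,0,0,1],
)

```text
clock: 25.52
eef_pos: [673.7, -155.1, 47.6]
eef_rot: [3.141, -0.001, -0.009]
wrist_force: [-3.0, -1.6, 5.8]
finger_gap: 52.4
finger_force: 20.0
```

Call:
step_arm(
  series=[0,0,0,0,0.25,0,0,0,0,0.25,0,0,0,0,0.25,0,0,45,0,0.25,0,0,50,0,0.25,0,0,45,0.08,0.3,-16,38,0,0.11,0.3,-16,38,0,0.11,0.3,-16,38,0,0.11,0.3,-16,38,0,0.11,0.3,-15,37,0,0.11,0.3,0,0,0,0,0.3,0,0,0,0,0.3],
)

```text
clock: 27.15
eef_pos: [594.9, 34.8, 186.3]
eef_rot: [3.141, -0.0, 0.621]
wrist_force: [-0.5, 0.2, 0.0]
finger_gap: 65.8
finger_force: 0.0
```

```bash
cat > eggs.py <<'E'
from m import *
s=manip.read_state(); print(s['eef_pos'],s['eef_rot'])
c=np.array([563,81.3])
def show(W,p,n):
    S,H=scan(W,p)
    for k,a in enumerate((45,135,225,315)):
        t=np.radians(a)-.155; g=c+55*np.array([np.cos(t),np.sin(t)])
        q=W[(np.hypot(W[...,0]-g[0],W[...,1]-g[1])<27)&(W[...,2]>102)&(W[...,2]<145)&(S>60)]
        if len(q)<30: continue
        # egg upper half: ellipsoid r=24*sqrt(1-(h/36)^2); fit xy
        from scipy.optimize import least_squares
        f=lambda x:np.hypot(q[:,0]-x[0],q[:,1]-x[1])**2/24**2+(q[:,2]-x[2])**2/36**2-1
        r=least_squares(f,[*g,95],loss='soft_l1',f_scale=.1); print(n,k,g.round(1),r.x.round(1),len(q),round(r.cost/len(q),4))
i,p,W=wrist(); cv2.imwrite('pics/we.png',p); show(W,p,'w')
[print('w',c_[2],c_[3]) for c_ in cups(W,p)]
i,p,d=cam('scene'); W=cloud(i,d); show(W,p,'s'); print('scene',[ (c[2],c[3]) for c in cups(W,p) if -420<c[2][1]<-120 and c[2][0]<750]); print(tray(W,p))
cv2.imwrite('pics/se.png',p)
E
python3 eggs.py
```

```text
[594.90773448  34.81541196 186.32486135] [ 3.14131605e+00 -1.36145867e-04  6.20749599e-01]
w 0 [607.4 113.7] [607.7 114.4  89.6] 2662 0.0005
w 2 [518.6  48.9] [518.7  50.1  89.5] 690 0.0006
w 3 [595.4  36.9] [595.6  37.5  89.4] 2531 0.0005
w [662.1 309.2] 17.4
w [505.5 295. ] 93.8
w [841.1 -98.9] 42.3
w [563.9  82.5] 100.0
w [529.1 127.5] 13.4
w [489.5 104.6] 63.8
w [ 673.2 -153.1] 27.2
w [ 592.7 -128.5] 4.7
w [ 492.8 -146. ] 24.6
s 0 [607.4 113.7] [606.5 114.2  90.4] 208 0.005
s 2 [518.6  48.9] [517.6  49.8  90.9] 86 0.0077
s 3 [595.4  36.9] [594.4  37.4  90.3] 227 0.0051
scene [(array([ 490.3, -151.3]), 28.1), (array([ 581.5, -150. ]), 28.4), (array([ 670.9, -152.5]), 28.5)]
(((543.8375854492188, -197.1162109375), (208.96739196777344, 18.791170120239258), 0.038590069860219955), np.float64(12.018794846547735))
```

View pics/we.png

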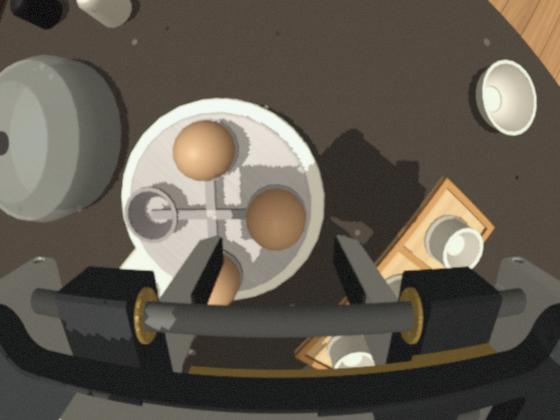

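The wrist view shows eggs at (204,150), (275,218) and (222,285), the empty seat at (152,213), and cups centred in the tray places. Egg3 comes first.

Call:
step_arm(
  series=[0.5,2.5,-20,0,0.3,0,0,-30,0,0.3,0,0,-18,0,0.3,0,0,-7,0,0.3,0,0,0,0,0.3,0,0,0,0,0.4,0,0,0,0,0.45,0,0,0,0,0.6,0,0,0,0,0.6,0,0,0,0,0.6],
  squeeze=10,
)

```text
clock: 28.5
eef_pos: [595.4, 37.6, 111.7]
eef_rot: [3.141, -0.001, 0.622]
wrist_force: [0.0, -0.0, 4.3]
finger_gap: 47.4
finger_force: 10.0
```

Call:
step_arm(
  series=[0,0,5,0,0.6,0,0,20,0,0.6,0,0,25,0,0.6,0,0,15,0,0.6,-1,-20,0,0,0.6,-3,-40,0,0,0.6,-3,-45,0,0,0.6,-3,-45,0,0,0.6,-2.5,-30,0,0,0.6,-1,-10,0,0,0.6,0,0,0,0,0.6,0,0,-25,0,0.6,0,0,-30,0,0.6,0,0,-22,0,0.6,0,0,-8,0,0.6,0,0,0,0,0.6,0,0,0,0,0.6],
)

```text
clock: 30.62
eef_pos: [582.1, -152.1, 92.2]
eef_rot: [3.14, -0.001, 0.622]
wrist_force: [-0.4, -0.6, -0.4]
finger_gap: 47.6
finger_force: 10.0
```

Call:
step_arm(
  series=[0,0,-4,0,0.6,0,0,-3,0,0.6,0,0,-1.5,0,0.6,0,0,0,0,0.6,0,0,0,0,0.6],
)

```text
clock: 31.25
eef_pos: [582.8, -152.7, 84.5]
eef_rot: [3.139, -0.002, 0.622]
wrist_force: [0.4, -0.0, 11.7]
finger_gap: 47.2
finger_force: 10.0
```

Call:
step_arm(
  series=[0,0,0.5,0,0.45,0,0,0,0,0.35,0,0,0,0,0.3,0,0,0,0,0.3,0,0,25,0,0.3,0,0,50,0,0.3,0,0,25,0,0.3,2,40,0,0,0.3,5,55,0,0,0.3,5,55,0,0,0.3,5,55,0,0,0.3,5,45,0,0,0.3,3,16,0,0,0.3,0,0,0,0,0.3,0,0,0,0,0.3],
)

```text
clock: 33.12
eef_pos: [606.7, 112.3, 183.2]
eef_rot: [3.142, 0.0, 0.621]
wrist_force: [-0.1, 0.2, 0.8]
finger_gap: 66.1
finger_force: 0.0
```

```bash
python3 eggs.py
```

```text
[606.6921341  112.28676695 183.16915634] [3.14156668e+00 3.48267350e-04 6.20523744e-01]
w 0 [607.4 113.7] [607.9 114.3  89.5] 2596 0.0005
w 2 [518.6  48.9] [518.6  49.9  89.4] 1185 0.0007
w [666.5 312.1] 18.3
w [507.9 295. ] 93.2
w [840.9 -98.2] 42.0
w [565.5  83.7] 99.2
w [537.8 122.9] 7.2
w [594.1  44.2] 7.2
w [ 679.8 -145.9] 19.2
w [518.1  95.1] 35.2
w [561.3  35. ] 35.4
w [425.1  80.9] 28.1
s 0 [607.4 113.7] [606.7 114.4  90.3] 236 0.0051
scene [(array([ 490., -151.]), 28.6), (array([ 584.5, -150.6]), 26.5), (array([ 671.9, -154.6]), 27.9)]
(((718.232177734375, -195.1068572998047), (29.829641342163086, 15.585490226745605), 47.651573181152344), np.float64(11.994245880372318))
```

View pics/se.png

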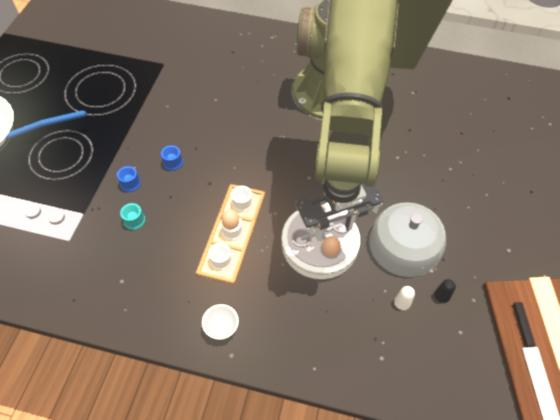

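The scene shows the egg upright in the middle cup at (231,220), with the other cups still in their places and the lid standing at (408,238). Egg0 is next.

Call:
step_arm(
  series=[1,2,-20,0,0.3,0,0,-28,0,0.3,0,0,-17,0,0.3,0,0,-6,0,0.3,0,0,0,0,0.3,0,0,0,0,0.4,0,0,0,0,0.45,0,0,0,0,0.6,0,0,0,0,0.6,0,0,0,0,0.6],
)

```text
clock: 34.48
eef_pos: [608.3, 115.1, 113.0]
eef_rot: [3.14, -0.001, 0.622]
wrist_force: [2.4, -4.4, 2.2]
finger_gap: 47.4
finger_force: 10.0
```

Call:
step_arm(
  series=[0,0,5,0,0.6,0,0,20,0,0.6,0,0,25,0,0.6,0,0,15,0,0.6,4,-20,0,0,0.6,9,-40,0,0,0.6,12,-48,0,0,0.6,12,-48,0,0,0.6,12,-48,0,0,0.6,10,-40,0,0,0.6,6,-25,0,0,0.6,0,0,0,0,0.6,0,0,-25,0,0.6,0,0,-30,0,0.6,0,0,-22,0,0.6,0,0,-7,0,0.6,0,0,0,0,0.6,0,0,0,0,0.6],
)

```text
clock: 36.72
eef_pos: [673.0, -153.3, 94.4]
eef_rot: [3.14, -0.001, 0.622]
wrist_force: [0.3, 0.2, -0.4]
finger_gap: 47.5
finger_force: 10.0
```

Call:
step_arm(
  series=[0,-0.5,-4,0,0.6,0,0,-3,0,0.6,0,0,-1.5,0,0.6,0,0,-0.5,0,0.6,0,0,0,0,0.6,0,0,0,0,0.6],
)

```text
clock: 37.48
eef_pos: [673.7, -153.9, 86.5]
eef_rot: [3.139, -0.002, 0.622]
wrist_force: [-1.5, 2.1, 13.0]
finger_gap: 47.5
finger_force: 10.0
```

Call:
step_arm(
  series=[0,0,0.5,0,0.45,0,0,0,0,0.35,0,0,0,0,0.3,0,0,0,0,0.3,0,0,25,0,0.3,0,0,50,0,0.3,0,0,24,0,0.3,-19,25,0,0,0.3,-30,40,0,0,0.3,-33,44,0,0,0.3,-33,44,0,0,0.3,-30,40,0,0,0.3,-9.5,11,0,0,0.3,0,0,0,0,0.3,0,0,0,0,0.3],
)

```text
clock: 39.35
eef_pos: [518.9, 49.3, 183.7]
eef_rot: [3.141, -0.0, 0.621]
wrist_force: [0.5, 0.3, 0.3]
finger_gap: 65.9
finger_force: 0.0
```

```bash
python3 eggs.py
```

```text
[518.86474678  49.30964104 183.71362855] [ 3.14138659e+00 -5.81247048e-05  6.20927036e-01]
w 2 [518.6  48.9] [518.8  49.8  89.4] 2583 0.0005
w [577.6 276. ] 40.3
w [841.1 -98.1] 42.0
w [532.   93.5] 132.6
w [488.6 249.3] 75.8
w [608.2 115. ] 13.4
w [595.3  36.7] 13.7
w [530.4 127.2] 13.2
w [ 671.6 -151.6] 26.4
w [ 584.9 -143.9] 24.9
s 2 [518.6  48.9] [517.2  49.8  90.5] 215 0.0055
scene [(array([ 490.3, -152.3]), 28.8), (array([ 584.2, -150.3]), 26.4), (array([ 673.8, -153.2]), 26.5)]
(((582.0796508789062, -152.28012084960938), (102.61068725585938, 287.14837646484375), 89.36272430419922), np.float64(11.354022238792709))
```

View pics/we.png

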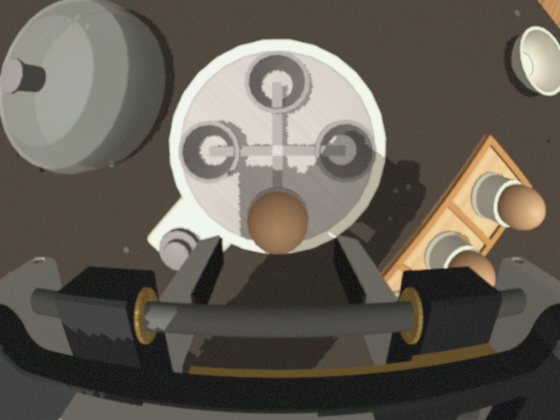

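The wrist view shows two eggs upright in their cups at (505,200) and (460,260), and the last egg at (278,220).

Call:
step_arm(
  series=[0,0.5,-20,0,0.3,0,0,-28,0,0.3,0,0,-17,0,0.3,0,0,-6,0,0.3,0,0,0,0,0.3,0,0,0,0,0.4,0,0,0,0,0.45,0,0,0,0,0.6,0,0,0,0,0.6,0,0,0,0,0.6],
)

```text
clock: 40.7
eef_pos: [518.8, 50.2, 113.4]
eef_rot: [3.14, -0.001, 0.622]
wrist_force: [1.3, -4.5, 2.5]
finger_gap: 47.5
finger_force: 10.0
```

Call:
step_arm(
  series=[0,0,5,0,0.6,0,0,20,0,0.6,0,0,25,0,0.6,0,0,15,0,0.6,-3,-20,0,0,0.6,-6,-42,0,0,0.6,-7,-48,0,0,0.6,-7,-48,0,0,0.6,-4,-34,0,0,0.6,-1.5,-10,0,0,0.6,0,0,0,0,0.6,0,0,-25,0,0.6,0,0,-30,0,0.6,0,0,-22,0,0.6,0,0,-7,0,0.6,0,0,0,0,0.6,0,0,0,0,0.6],
)

```text
clock: 42.82
eef_pos: [490.2, -151.1, 94.7]
eef_rot: [3.14, -0.001, 0.622]
wrist_force: [0.2, 0.2, -0.7]
finger_gap: 47.1
finger_force: 10.0
```

Call:
step_arm(
  series=[0,0,-4,0,0.6,0,0,-3,0,0.6,0,0,-1.5,0,0.6,0,0,-0.5,0,0.6,0,0,0,0,0.6,0,0,0,0,0.6],
)

```text
clock: 43.58
eef_pos: [490.8, -151.7, 86.3]
eef_rot: [3.139, -0.002, 0.622]
wrist_force: [0.4, 0.1, 12.8]
finger_gap: 47.5
finger_force: 10.0
```

Call:
step_arm(
  series=[0,0,0.5,0,0.45,0,0,0,0,0.35,0,0,0,0,0.3,0,0,0,0,0.3,0,0,25,0,0.3,0,0,50,0,0.3,0,0,40,0,0.3,-2,30,0,-0.077,0.4,-4,48,0,-0.077,0.4,-4,48,0,-0.077,0.4,-5,48,0,-0.077,0.4,-5,48,0,-0.077,0.4,-5,48,0,-0.077,0.4,-5,48,0,-0.077,0.4,-5,48,0,-0.077,0.4,-4,48,0,-0.077,0.4,0,38,0,-0.077,0.4,0,0,0,0,0.4,0,0,0,0,0.4],
)

```text
clock: 45.95
eef_pos: [450.6, 300.2, 200.0]
eef_rot: [3.141, 0.0, -0.147]
wrist_force: [0.6, 0.2, 1.1]
finger_gap: 56.3
finger_force: 0.0
```

Run:
```python
from m import *
s=manip.read_state(); print(s['eef_pos'],s['eef_rot'])
i,p,W=wrist(); cv2.imwrite('pics/w8.png',p)
q=W[(np.hypot(W[...,0]-501,W[...,1]-300)<35)&(W[...,2]>126)&(W[...,2]<145)]
print(len(q),q.mean(0),cv2.minEnclosingCircle(q[:,:2].astype(np.float32)),np.median(q[:,2]))
i,p,d=cam('scene'); W=cloud(i,d); print('scene',[ (c[2],c[3]) for c in cups(W,p) if -420<c[2][1]<-120 and c[2][0]<750])
cv2.imwrite('pics/s8.png',cv2.resize(p[150:300,170:420],None,fx=3,fy=3,interpolation=cv2.INTER_CUBIC))
```

```text
[450.58111576 300.23594199 200.03198726] [ 3.14117251e+00  3.30398641e-04 -1.47312332e-01]
1420 [500.78389424 301.48346232 132.64087486] ((500.58447265625, 301.55810546875), 14.963425636291504) 132.6669213803076
scene [(array([ 491.4, -149.2]), 27.6), (array([ 584. , -150.1]), 26.9), (array([ 674.2, -152.9]), 26.2)]
```

View pics/s8.png

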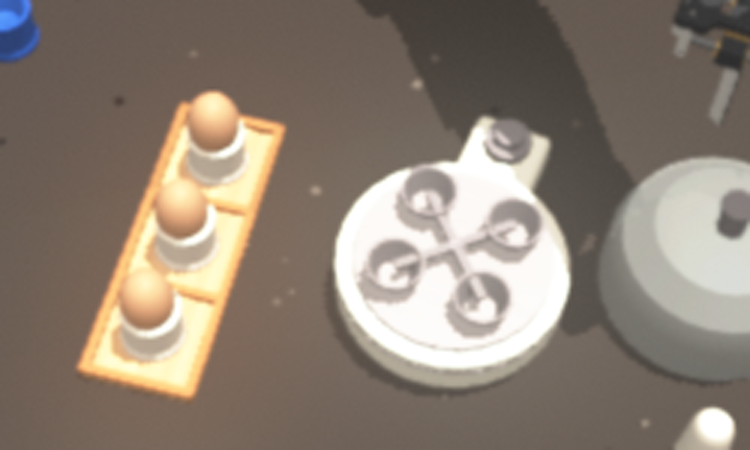

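The crop shows three eggs upright in their cups at (213,120), (182,210) and (147,300), the cooker empty, and the lid at right. Now I'll fetch the lid.

Call:
step_arm(
  series=[25,0,0,0,0.4,25,0,0,0,0.4,0,0,-30,0,0.4,0,0,-30,0,0.4,0,0,-12,0,0.4,0,0,-4,0,0.4,0,0,0,0,0.4,0,0,0,0,0.4,0,0,0,0,1,0,0,0,0,1,0,0,0,0,1,0,0,0,0,1,0,0,0,0,1],
  squeeze=30,
)

```text
clock: 47.68
eef_pos: [500.7, 300.7, 124.3]
eef_rot: [-3.142, -0.0, -0.148]
wrist_force: [0.2, -1.4, 1.2]
finger_gap: 28.7
finger_force: 30.0
```

Call:
step_arm(
  series=[0,0,10,0,1,0,0,25,0,1,0,0,35,0,1,0,0,35,0,1,6,-22,0,0,1,12,-42,0,0,1,14,-50,0,0,1,14,-50,0,0,1,11,-40,0,0,1,6,-15.5,0,0,1,0,0,0,0,1,0,0,-15,0,1,0,0,-15,0,1,0,0,-10,0,1,0,0,0,0,1,0,0,0,0,1],
)

```text
clock: 49.68
eef_pos: [563.8, 81.3, 189.6]
eef_rot: [-3.141, -0.001, -0.148]
wrist_force: [-0.5, -0.3, -1.7]
finger_gap: 29.0
finger_force: 30.0
```

Run:
```python
from m import *
s=manip.read_state(); print(s['eef_pos'],s['eef_rot'])
i,p,d=cam('top'); W=cloud(i,d)
for lo,hi in((45,56),(75,90),(90,110)):
  q=W[(np.hypot(W[...,0]-563,W[...,1]-81)<118)&(W[...,2]>lo)&(W[...,2]<hi)][:,:2]; print(lo,circ(q))
cv2.imwrite('pics/t9.png',cv2.resize(p[150:300,150:350],None,fx=3,fy=3))
```

```text
[563.83378093  81.34942314 189.59673386] [-3.14145239e+00 -5.44429407e-04 -1.48040002e-01]
45 (array([559.53593298,  73.02276549]), np.float64(90.42550169836387))
75 (array([558.51348681,  73.24001961]), np.float64(87.5422394410269))
90 (array([556.62944059,  71.00693543]), np.float64(84.29663479062818))
```

Pose matches the original grip, so I'll lower it the rest of the way.

Call:
step_arm(
  series=[0,0,-5,0,1,0,0,-5,0,1,0,0,-3,0,1,0,0,-1,0,1,0,0,0,0,1,0,0,0,0,1],
)

```text
clock: 50.48
eef_pos: [563.7, 81.2, 175.4]
eef_rot: [-3.142, -0.0, -0.148]
wrist_force: [-0.5, -0.2, -1.8]
finger_gap: 29.0
finger_force: 30.0
```

Call:
step_arm(
  series=[0,0,-1,0,1,0,0,-0.8,0,1,0,0,0,0,1,0,0,0,0,1],
)

```text
clock: 50.98
eef_pos: [563.8, 81.2, 174.3]
eef_rot: [-3.141, -0.001, -0.148]
wrist_force: [-2.6, -0.7, 6.5]
finger_gap: 28.5
finger_force: 30.0
```

Contact is at the expected height. Next: release, retreat and check.

Call:
step_arm(
  series=[0,0,0,0,0.4,0,0,0,0,0.4,0,0,0,0,0.4,0,0,30,0,0.4,0,0,40,0,0.4,-40,20,0,0,0.4,-50,40,0,0,0.4,-40,40,0,0,0.4,0,0,0,0,0.4,0,0,0,0,0.4],
)

```text
clock: 52.22
eef_pos: [435.2, 180.1, 243.6]
eef_rot: [-3.142, -0.0, -0.148]
wrist_force: [-0.1, -0.1, -0.1]
finger_gap: 56.5
finger_force: 0.0
```

Run:
```python
from m import *
z0={}
for n in('top','scene'):
  a=np.load(n+'0.npz'); i,p,d=cam(n); W=cloud(i,d)
  for W_,t in((a['W'],'before'),(W,'after')):
    q=W_[(np.hypot(W_[...,0]-562,W_[...,1]-81)<40)&(W_[...,2]>174)]; print(n,t,'knob',len(q),q.mean(0).round(1))
  print([ (c[2],c[3]) for c in cups(W,p) if -420<c[2][1]<-120 and c[2][0]<750]); print(tray(W,p))
  cv2.imwrite(f'pics/{n}9.png',cv2.resize(p[150:300,180:430],None,fx=3,fy=3,interpolation=cv2.INTER_CUBIC))
```

```text
top before knob 104 [560.3  79.6 182.5]
top after knob 103 [560.8  80.2 182.3]
[(array([ 668.5, -155.4]), 26.0), (array([ 577.6, -153.3]), 25.9), (array([ 486.6, -152.9]), 26.0)]
(((581.374267578125, -154.44845581054688), (101.10408782958984, 285.4636535644531), 89.53959655761719), np.float64(10.944500465891906))
scene before knob 111 [563.7  81.9 182.8]
scene after knob 114 [563.8  82.3 182.8]
[(array([ 492.3, -149.2]), 27.0), (array([ 583.4, -150.7]), 26.5), (array([ 673.7, -153.3]), 26.4)]
(((695.8552856445312, -152.9557342529297), (101.0158920288086, 63.40336608886719), 89.4720458984375), np.float64(11.411379492899528))
```

View pics/scene9.png

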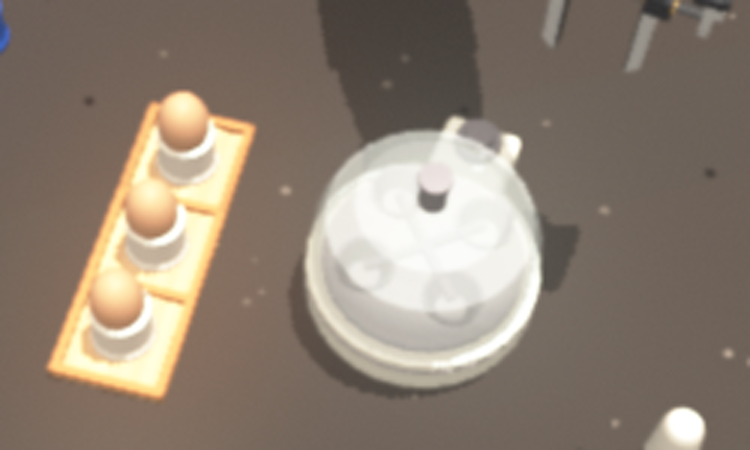

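The crop shows the lid seated on the cooker, with its knob within 1 mm of where it started. The three eggs stand upright in cups at the middles of their places.

```bash
python3 -c "
from cell import manip; print(manip.sign_off())"
```

```text
the job is handed in; nothing more can be done
None
```

The job is handed in after about 52 s of robot time, and every step went as planned by my own checks (the hand-in returned no verdict): the cooker's button was pressed, all three eggs stand upright in cups centred on the tray, and the lid is back on the cooker.

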